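# Torque up the chopping-board clamp

### The arm

A 6-joint arm with a two-finger parallel gripper is mounted at the origin on a cart in front of the work surface, level with it; the furniture and walls round the work are solid. World frame = base frame: x ahead of the robot, y to its left, z up, the work surface at z = 0. Lengths are in m, angles in rad, forces in N, time in s.
With the tool pointing down it reaches from about 0.275 to 0.775 m from the base axis. Payload 14.6 kg.
Tool frame: the origin (TCP) lies on the mounting face of the last link; the fingertips stand 173 mm ahead of it and the grasp point (between the pads) lies ahead of it (r.grip_point_offset is the z of the grasp point in the tool frame, in m); z points along the fingers, y is the direction in which the jaws open and shut (so a half turn about z gives the same grasp; the last joint's range is limited). The gripper opens to 85 mm and grips with 20 to 120 N. Pads are 22 mm wide; open, the fingers measure 114 mm over their backs; the gripper's body (76 mm by 85 mm) begins 54 mm behind the grasp point. The pads swing forward as they close: fully open they stand 13 mm farther back than shut.
Start: joints at [0.967, 0.263, -0.048, 1.259, 0, 1.415], TCP at [0.228, 0.473, 0.405] pointing down, gripper open.
Joint ranges: [-2.65, 2.65], [-0.89, 1.7], [-1.18, 1.37], [-2.13, 2.11], [-1.35, 1.29], [-3.14, 3.14]. Speed limits (rad/s): [1.89, 1.89, 2.57, 2.79, 3.14, 3.14].

### API

Orientations are given as a unit quaternion [x, y, z, w].
In Python, from rig import r, effector, kin, eyes, workorder, nets, telemetry gives the robot as it stands. Calls block until the motion is done:
- r.move_to(position, orientation): joint-space move of the TCP to a pose.
- r.move_l(position, frame=None, velocity=0.15, contact_N=None): straight line of the TCP; frame=None keeps the orientation; velocity is the mean speed in m/s. With contact_N (N) it stops when the force on the tool has changed by that much, and returns True; else False.
- r.set_joints(angles): joint-space move.
- effector.set_gripper(opening, grip_force=None): finger opening in m; grip_force is the grip in N (None keeps the last); returns when the fingers have stopped.
- r.sleep(seconds).
- kin.inverse_kinematics(position, orientation): joint angles nearest the present ones, or None.
- eyes.snapshot(name): name is "side" or "top" or "wrist"; returns a dict with "image" (384x512x3 uint8, blue, green, red), "z_map" (384x512 float32, m along the optical axis (not along the pixel's ray), 0 where there is no reading), "mtx" (3x3 intrinsics, pixels), "camera_from_world" (4x4, takes a point from world to camera coordinates). Camera axes: x right, y up, looking along -z (the intrinsics and any distortion apply to the point x, -y, -z); pixel columns grow to the right and rows downward; lengths in m; the calibration is good to about 2 mm. A picture is of the moment at which its call begins.
A pose or a line that the arm cannot do raises r.PlanningError and nothing moves.
- workorder.finish_job(): hands the job in, once; it reports no verdict.
Trained networks look in a picture, given as the dict that the camera call returned (one of the last four; its "shot" number tells which), for a name from the list of things; names that differ only in an ending like _2 or _b are one class to them, and where a whole thing is asked for, a point or a joint stands for the part that bears it (a point fixed in the world has none). Each returns a list of dicts, best first, with "score" (0 to 1); they miss things now and then, are a little off and sometimes report something else, mostly with a low value. They report only what shows in the picture. A call takes as long as a camera call. They do not tell look-alikes from the thing itself.
- nets.recognise(picture, label): "at" ([x, y, z] in m, in world coordinates, good to about 4 mm: the middle of the surface that is visible of it).
- nets.place_of(picture, label): "at" ([x, y, z] in m, in world coordinates, good to about 4 mm: a listed point, or the origin of a listed thing).
Readings, each from a call of its own:
- telemetry.current_t(): time.
- telemetry.current_joint_positions(): joint angles.
- telemetry.current_joint_velocities(): joint speeds.
- telemetry.current_joint_efforts(): joint torques, N m.
- telemetry.current_eef_pos(): TCP position.
- telemetry.current_orientation(): TCP orientation.
- telemetry.current_force(): force on the tool from outside, world axes, zero at the start.
- telemetry.current_wrist_torque(): the same for the moment, N m.
- telemetry.current_grip_width(): finger opening in m.
Only numpy, scipy, OpenCV 4.12 (cv2) and the standard library are available. Lean on these libraries where they do the work, as an engineer would, in place of code of your own. Each camera call takes 0.05 s, during which the arm holds its last target. There are 200 camera calls.

### The job

Tighten the screw clamp that holds the chopping board: turn its T-bar clockwise (seen from above) until the screw comes home, then load it to about 1 N m of torque, never above 1.6, and keep that steady load on for two seconds without turning the screw further. Take the load off, then check that the screw holds by pressing the bar lightly the other way (about 0.3 N m for a second; at half a newton metre it would come loose), and leave it tight. Do not disturb the things standing around it.

Things in the scene. Friction and masses are not known exactly. Their poses are not given: they have to be found in the camera images.
- clamp: Dark steel board clamp, fixed: base plate 74 x 64 x 8 mm bolted to the worktop beside the board's left short edge, square post, and an arm (top 84 mm above the worktop) reaching over the board to the upright screw. Origin on the screw's axis at worktop height; its y axis points from the screw to the post, z up. With the screw home the bar lies within a few degrees of this y axis; where it comes home exactly must be felt.
- collar (a point): Top face centre of the steel collar (26 mm wide) on the screw itself, on the screw's axis, 114 mm above the worktop. z up; it turns with the screw, which stands 20 to 40 degrees counter-clockwise of home at the start. It takes about 0.5 N m to turn the screw, either way, and it stays where it is left; at home there is a hard stop. Below this torque the screw does not turn at all.
- bar_mid (a point): Centre of the steel T-bar on the screw's axis, 131 mm above the worktop. The bar is round, 10 mm thick, level, 208 mm over its 16 mm ball ends, on a hub of 24 mm diameter; nothing of the clamp but the hub, collar and screw is higher than 84 mm. z up, y along the bar towards bar_a. Between bar and screw the stem twists elastically by 1 rad per 120 N m (1 N m: 0.75 mm at 90 mm from the axis), too little to be read from the noisy positions: judge the torque by the force felt.
- bar_a (a point): Point on the bar's centre line 90 mm from the screw's axis, on the end nearer the clamp's post. A level push square to the bar here of 11 N gives 1 N m.
- bar_b (a point): The like point on the bar's other end, 90 mm from the axis.
- board: Wooden chopping board, 230 x 340 x 22 mm, fixed under the clamp. Origin at the centre of its underside, y along its length towards the clamp.
- lemon: Lemon, 71 x 53 x 51 mm, lying loose on the board; leave alone. Origin at its underside.
- lime: Lime, 57 x 46 x 45 mm, lying loose on the board; leave alone. Origin at its underside.
- peeler: Black-handled vegetable peeler, 170 x 25 x 18 mm, lying on the board; leave alone. Origin at its underside.
- salt_shaker: Grey salt shaker, 44 mm wide, 90 mm high, standing beside the clamp (a like one by the wall does not matter); leave alone. Origin at the centre of its underside.
Things that resemble listed ones, but are neither listed nor needed, are in the scene too. There is more than one size of the clamp; the job needs the larger.

How it is judged:
By the outcome, as a careful person would: the job done as asked, in the order asked, and still so for the second after the job is handed in, with the robot touching nothing.
It also fails if it takes over 69 s, if anything falls off the work surface, if the arm or the gripper's body presses on something with over 40 N, if the wrist force passes 120 N, or if a joint passes its speed limit or range.

## Working session

There is one attempt and no reset: what is moved stays moved. The work goes in short steps, each a Python script; the robot and the scene stay as the last script left them, time stands still between calls to the robot, and variables do not carry over. Pictures are saved under pics/ and viewed, on a budget of 10 in all, crops included, one or two more only if the job needs it, and the job is handed in when it is done.

```bash
ls; mkdir -p pics; cat > h.py <<'E'
import numpy as np, cv2
from rig import r, effector, kin, eyes, workorder, nets, telemetry
E
python3 - <<'E'
from h import *
for c in ("top","side"):
    p=eyes.snapshot(c); cv2.imwrite(f"pics/{c}0.png",p["image"])
    for l in ("clamp","collar","bar_mid","bar_a","salt_shaker","lemon","lime","peeler","board"):
        print(c,l,[(np.round(d["at"],3).tolist(),round(d["score"],2)) for d in nets.place_of(p,l)][:4])
print(telemetry.current_t(),r.grip_point_offset,telemetry.current_orientation())
E
```

```text
pics
top clamp [([0.561, 0.006, 0.0], 0.97), ([0.407, 0.175, 0.001], 0.56)]
top collar [([0.404, 0.174, 0.083], 0.68), ([0.557, 0.005, 0.112], 0.57), ([0.568, -0.246, 0.024], 0.34)]
top bar_mid [([0.405, 0.171, 0.101], 0.75), ([0.554, 0.005, 0.127], 0.71)]
top bar_a [([0.6, -0.072, 0.13], 0.92), ([0.514, 0.086, 0.131], 0.91), ([0.394, 0.238, 0.099], 0.73), ([0.63, -0.147, 0.02], 0.72)]
top salt_shaker [([0.671, 0.103, 0.0], 0.73), ([0.514, 0.087, 0.128], 0.26)]
top lemon [([0.501, -0.145, 0.025], 0.96), ([0.67, 0.104, -0.003], 0.22)]
top lime [([0.628, -0.149, 0.02], 0.5), ([0.67, 0.103, 0.003], 0.17)]
top peeler [([0.571, -0.242, 0.024], 0.7)]
top board [([0.559, -0.116, 0.003], 0.8)]
side clamp [([0.553, 0.007, -0.001], 0.85), ([0.406, 0.17, -0.0], 0.76), ([0.597, -0.077, 0.134], 0.63)]
side collar [([0.556, 0.006, 0.113], 0.72), ([0.557, 0.003, 0.135], 0.3)]
side bar_mid [([0.404, 0.175, 0.097], 0.75)]
side bar_a [([0.512, 0.085, 0.13], 0.78), ([0.595, -0.074, 0.134], 0.68), ([0.418, 0.108, 0.099], 0.67), ([0.392, 0.238, 0.098], 0.49)]
side salt_shaker [([0.67, 0.104, 0.002], 0.63)]
side lemon [([0.505, -0.147, 0.024], 0.82), ([0.513, 0.087, 0.133], 0.51), ([0.669, 0.104, -0.0], 0.31)]
side lime [([0.63, -0.152, 0.02], 0.7)]
side peeler [([0.567, -0.24, 0.023], 0.53)]
side board [([0.558, -0.118, 0.003], 0.93)]
1.0 0.1547 [ 2.22516516e-01  9.74928921e-01 -2.62149512e-06 -2.26597006e-06]
```

View pics/top0.png

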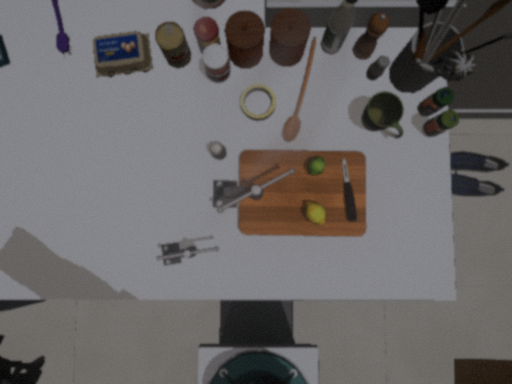

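View pics/side0.png

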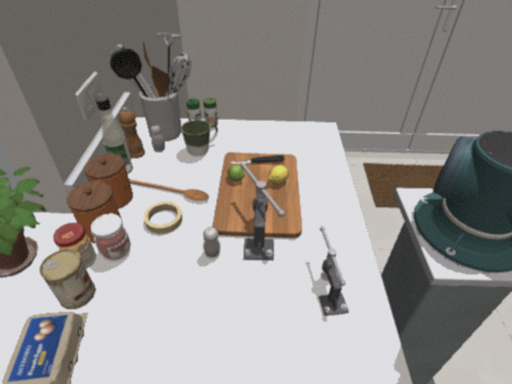

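The candidates are the clamp at top-image pixel (257,190), whose bar stands 131 mm high on the board, and the look-alike at (190,247), whose bar is only about 100 mm high and off the board. I choose the first one. In bar_a's class, the reports at (0.60,-0.07) and (0.513,0.086) are its two ends, and the one nearer the post is (0.513,0.086). That puts the bar about 28° counter-clockwise of home. Next I hover over that end and look closer.

```bash
cat >> h.py <<'E'
from scipy.spatial.transform import Rotation as R
AX=np.array([0.556,0.006]); RAD=0.075
def frame(th):   # th: bar angle CCW of +y; n = clockwise push direction at bar_a
    u=np.array([-np.sin(th),np.cos(th)]); n=np.array([np.cos(th),np.sin(th)]); return u,n
def quat(th,s=1):
    u,n=frame(th); y=s*np.array([*n,0]); z=np.array([0,0,-1.]); x=np.cross(y,z)
    return R.from_matrix(np.c_[x,y,z]).as_quat()
def pos(th,off,z,ax=AX,rad=RAD):
    u,n=frame(th); return np.array([*(ax+rad*u+off*n),z])
def wrench(k=5):
    F=[];M=[]
    for _ in range(k):
        F.append(telemetry.current_force());M.append(telemetry.current_wrist_torque()); r.sleep(0.01)
    return np.mean(F,0),np.mean(M,0)
E
python3 - <<'E'
from h import *
th=np.radians(28)
for s in (1,-1):
    print(s,kin.inverse_kinematics(pos(th,0,0.36),quat(th,s)),kin.inverse_kinematics(pos(0,0,0.283),quat(0,s)))
j=telemetry.current_joint_positions()
s=min((1,-1),key=lambda s:abs(kin.inverse_kinematics(pos(th,0,.36),quat(th,s))[5]))
r.move_to(pos(th,0,0.40),quat(th,s)); effector.set_gripper(0.036,120)
print(s,telemetry.current_t(),telemetry.current_grip_width(),telemetry.current_eef_pos())
p=eyes.snapshot("wrist"); cv2.imwrite("pics/w1.png",p["image"])
for l in ("collar","bar_mid","bar_a"): print(l,[(np.round(d["at"],4).tolist(),round(d["score"],2)) for d in nets.place_of(p,l)][:4])
F=[telemetry.current_force()]; M=[]
for _ in range(10): r.sleep(.02);F.append(telemetry.current_force());M.append(telemetry.current_wrist_torque())
print(np.mean(F,0),np.std(F,0),np.mean(M,0),np.std(M,0))
E
```

```text
1 [-0.01726251  0.28212554 -0.14417623  1.14449456  0.          1.06484162] [-3.59721664e-04  3.88807193e-01 -2.00417664e-01  9.81571470e-01
  0.00000000e+00  1.57043661e+00]
-1 [-0.01726251  0.28212554 -0.14417623  1.14449456  0.         -2.07675103] [-3.59721664e-04  3.88807193e-01 -2.00417664e-01  9.81571470e-01
  0.00000000e+00 -1.57115605e+00]
1 3.3417 0.03600133983830197 [0.52078969 0.0722898  0.39998377]
collar [([0.5518, 0.0097, 0.112], 0.98), ([0.4072, 0.1798, 0.0859], 0.84), ([0.5978, -0.0722, 0.1297], 0.41)]
bar_mid [([0.4033, 0.1749, 0.0974], 0.75), ([0.5567, 0.0089, 0.1292], 0.72)]
bar_a [([0.42, 0.1079, 0.0971], 0.98), ([0.5167, 0.0853, 0.1308], 0.78), ([0.6011, -0.0704, 0.1349], 0.66)]
[-0.08387593 -0.0258906  -0.12957664] [0.36801576 0.4128705  0.45784537] [ 0.00141769 -0.00469595  0.01455817] [0.02717129 0.02534108 0.02662067]
```

View pics/w1.png

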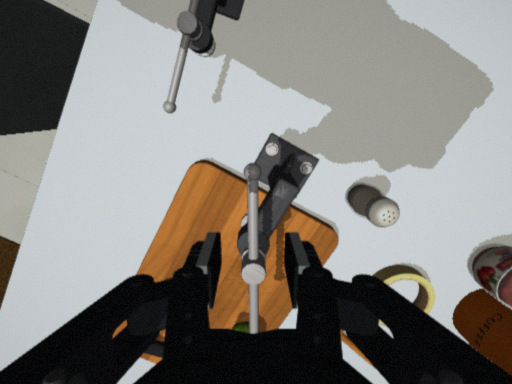

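The close crop shows the large clamp, with its bar along column 253 between the open fingers (pads at about 210 and 295). The look-alike is at (190,25) and the shaker at (383,210), both clear. Next: descend astride the bar, feel for contact, and turn.

```bash
cat >> h.py <<'E'
B=(np.array([-0.08,-0.03,-0.13]),np.array([0,0,0.0146]))
def torque(k=8):
    """clockwise torque about the screw axis: (from full wrench, from force*lever), normal force"""
    F,M=wrench(k); F=-(F-B[0]); M=-(M-B[1])   # on the bar
    p=np.array(telemetry.current_eef_pos())[:2]-AX
    a=-(M[2]+p[0]*F[1]-p[1]*F[0]); b=-(p[0]*F[1]-p[1]*F[0])
    return round(a,2),round(b,2),np.round(F,1).tolist()
E
python3 - <<'E'
from h import *
import json
th=np.radians(28); z=0.284
print("down",r.move_l(pos(th,0,z),velocity=0.12,contact_N=8)); print(torque())
print("touch",r.move_l(pos(th,0.018,z),velocity=0.02,contact_N=3))
p=np.array(telemetry.current_eef_pos()); u,n=frame(th); off=float((p[:2]-AX)@n)
print("off",off,torque(),telemetry.current_t())
d=28.
while d>11:
    d-=4; hit=r.move_l(pos(np.radians(d),off,z),quat(np.radians(d)),velocity=0.03,contact_N=9)
    t=torque(4); print(d,hit,t)
    if hit or t[0]>0.8: break
json.dump([d,off],open("st.json","w")); print(telemetry.current_t(),telemetry.current_eef_pos())
E
```

```text
down False
(np.float64(-0.02), np.float64(-0.0), [0.1, -0.3, -0.1])
touch True
off 0.01356888284420035 (np.float64(0.0), np.float64(0.01), [0.1, 0.2, -0.5]) 5.6333
24.0 True (np.float64(-0.01), np.float64(-0.0), [0.0, -0.3, 0.0])
5.875 [0.5349415  0.07925419 0.28298024]
```

```bash
python3 - <<'E'
from h import *
z=0.284; th=np.radians(28)
p=np.array(telemetry.current_eef_pos()); u,n=frame(th)
print(p, R.from_quat(telemetry.current_orientation()).as_euler('zyx',degrees=True), R.from_quat(quat(th)).as_euler('zyx',degrees=True),(p[:2]-AX)@n,(p[:2]-AX)@u, telemetry.current_grip_width())
p[2]=z
for i in range(6):
    p[:2]+=0.0005*n; r.move_l(p,quat(np.radians(27)),velocity=0.01); print(torque(4),np.round((np.array(telemetry.current_eef_pos())[:2]-AX)@n,5), round(telemetry.current_t(),2))
    if torque(2)[0]>0.9: break
E
```

```text
[0.5349415  0.07925419 0.28298024] [-115.45724292   -0.23402296  179.92432782] [-118.    0.  180.] 0.01579720769105644 0.07456598198947018 0.03609342841741277
(np.float64(-0.03), np.float64(-0.01), [-0.1, -0.2, 0.2]) 0.01624 6.17
(np.float64(0.05), np.float64(0.11), [1.3, 0.8, -0.4]) 0.0167 6.47
(np.float64(0.24), np.float64(0.32), [3.8, 2.0, -0.7]) 0.01706 6.78
(np.float64(0.42), np.float64(0.49), [5.6, 3.6, -1.8]) 0.01744 7.08
(np.float64(0.44), np.float64(0.47), [5.4, 3.5, -2.1]) 0.01789 7.38
(np.float64(0.42), np.float64(0.48), [5.5, 3.6, -2.0]) 0.0184 7.67
```

```bash
python3 - <<'E'
from h import *
import json
z=0.284; off=0.0172; d=27.
def go(d,v): r.move_l(pos(np.radians(d),off,z),quat(np.radians(d)),velocity=v)
while d>11:
    d-=2.5; go(d,0.03); t=torque(2); print(d,t[:2],end=' ')
    if t[0]>0.75: break
print(telemetry.current_t())
k=0
while d>-9:
    if k==0: d-=0.55; go(d,0.01)
    t=torque(3); print(round(d,2),t[0],t[1],end=' | ')
    k=k+1 if t[1]>0.7 else 0
    if k>=2: break
print(torque(10),telemetry.current_t(),telemetry.current_grip_width(),telemetry.current_eef_pos())
json.dump([d,off],open("st.json","w"))
E
```

```text
24.5 (np.float64(0.18), np.float64(0.2)) 22.0 (np.float64(0.24), np.float64(0.26)) 19.5 (np.float64(0.25), np.float64(0.29)) 17.0 (np.float64(0.18), np.float64(0.25)) 14.5 (np.float64(0.23), np.float64(0.29)) 12.0 (np.float64(0.21), np.float64(0.28)) 9.5 (np.float64(0.27), np.float64(0.3)) 9.6083
8.95 0.36 0.47 | 8.4 0.41 0.5 | 7.85 0.49 0.54 | 7.3 0.44 0.53 | 6.75 0.46 0.52 | 6.2 0.45 0.51 | 5.65 0.42 0.5 | 5.1 0.44 0.53 | 4.55 0.46 0.54 | 4.0 0.42 0.48 | 3.45 0.39 0.46 | 2.9 0.47 0.54 | 2.35 0.39 0.5 | 1.8 0.4 0.48 | 1.25 0.58 0.64 | 0.7 0.77 0.84 | 0.7 0.73 0.81 | (np.float64(0.73), np.float64(0.83), [10.9, -0.3, -1.7]) 14.1167 0.036199990978125006 [0.57130848 0.08133743 0.28371196]
```

```bash
python3 - <<'E'
from h import *
z=0.284; d0=0.7; th=np.radians(d0); q=quat(th); off=0.0172
def go(o,v=0.01): r.move_l(pos(th,o,z),q,velocity=v)
for i in range(8):
    if torque(6)[1]>0.98: break
    off+=0.0002; go(off)
t0=telemetry.current_t(); print("loaded",off,torque(4),t0)
while telemetry.current_t()-t0<2.7: r.sleep(0.35); print(torque(5)[:2],end=' ')
print("\nend",telemetry.current_t(),telemetry.current_eef_pos())
off-=0.006; go(off,0.01); print("off",torque(6)[:2])
off-=0.0155; go(off,0.03); print("mid",off,torque(4)[:2])
for i in range(30):
    off-=0.0004; go(off); b=torque(4)[1]
    if b<-0.25: break
print("touch",off,torque(8)[:2])
for i in range(4):
    if torque(8)[1]<-0.28: break
    off-=0.0001; go(off)
t0=telemetry.current_t(); print("rev",off,t0)
while telemetry.current_t()-t0<1.3: r.sleep(0.15); print(torque(5)[:2],end=' ')
print(telemetry.current_eef_pos())
off+=0.012; go(off,0.02); print("free",torque(8)[:2],telemetry.current_t())
E
```

```text
loaded 0.017799999999999996 (np.float64(0.92), np.float64(1.03), [13.6, -0.1, -2.8]) 15.0667
(np.float64(0.91), np.float64(1.03)) (np.float64(0.9), np.float64(1.02)) (np.float64(0.9), np.float64(1.02)) (np.float64(0.91), np.float64(1.01)) (np.float64(0.91), np.float64(1.01)) (np.float64(0.94), np.float64(1.03)) (np.float64(0.92), np.float64(1.01)) 
end 17.8417 [0.57160479 0.08132097 0.28367377]
off (np.float64(-0.01), np.float64(-0.02))
mid -0.0037000000000000036 (np.float64(-0.0), np.float64(0.05))
touch -0.011699999999999999 (np.float64(-0.51), np.float64(-0.43))
rev -0.011699999999999999 25.1417
(np.float64(-0.42), np.float64(-0.39)) (np.float64(-0.47), np.float64(-0.41)) (np.float64(-0.47), np.float64(-0.42)) (np.float64(-0.47), np.float64(-0.41)) (np.float64(-0.44), np.float64(-0.41)) (np.float64(-0.42), np.float64(-0.38)) (np.float64(-0.46), np.float64(-0.41)) [0.54359652 0.08083652 0.2840783 ]
free (np.float64(-0.0), np.float64(-0.0)) 27.3
```

The reverse press came out nearer 0.41 N m than 0.3. I'll first check with a light clockwise feel (about 0.3 N m) that the bar is still where it was at home, then repeat the reverse check in finer steps.

```bash
python3 - <<'E'
from h import *
z=0.284; th=np.radians(0.7); q=quat(th)
def go(o,v=0.01): r.move_l(pos(th,o,z),q,velocity=v)
go(0.0145,0.03)
for o in (0.015,0.0154,0.0158): 
    go(o); b=torque(8)[:2]; print(o,b)
    if b[1]>0.35: break
go(0.0,0.03); go(-0.0098,0.03); print(torque(6)[:2])
off=-0.0098
for i in range(20):
    off-=0.00015; go(off); b=torque(8); print(round(off,5),b[0],b[1],end=' | ')
    if (b[0]+b[1])/2<-0.265: break
t0=telemetry.current_t(); print("rev",t0)
while telemetry.current_t()-t0<1.2: r.sleep(0.1); print(torque(6)[:2],end=' ')
go(0.0025,0.02); print("free",torque(8)[:2],telemetry.current_t())
E
```

```text
0.015 (np.float64(0.03), np.float64(0.04))
0.0154 (np.float64(0.15), np.float64(0.18))
0.0158 (np.float64(0.31), np.float64(0.38))
(np.float64(-0.01), np.float64(-0.01))
-0.00995 -0.02 -0.01 | -0.0101 -0.02 -0.02 | -0.01025 -0.01 -0.0 | -0.0104 0.01 0.02 | -0.01055 -0.04 -0.02 | -0.0107 -0.03 -0.03 | -0.01085 -0.05 -0.03 | -0.011 -0.1 -0.07 | -0.01115 -0.19 -0.16 | -0.0113 -0.25 -0.23 | -0.01145 -0.38 -0.35 | rev 33.5583
(np.float64(-0.39), np.float64(-0.36)) (np.float64(-0.38), np.float64(-0.36)) (np.float64(-0.46), np.float64(-0.44)) (np.float64(-0.44), np.float64(-0.4)) (np.float64(-0.44), np.float64(-0.4)) (np.float64(-0.42), np.float64(-0.39)) (np.float64(-0.44), np.float64(-0.4)) (np.float64(-0.44), np.float64(-0.4)) (np.float64(-0.43), np.float64(-0.39)) free (np.float64(-0.03), np.float64(-0.01)) 35.825
```

The screw is still home: the clockwise curve repeats the earlier one. The press crept up to about 0.40 after settling, though, so I'll do it once more and stop a little shorter.

```bash
python3 - <<'E'
from h import *
z=0.284; th=np.radians(0.7); q=quat(th)
def go(o,v=0.01): r.move_l(pos(th,o,z),q,velocity=v)
go(-0.0100,0.03); go(-0.0109); off=-0.0111; go(off); r.sleep(0.5)
for i in range(5):
    b=torque(10)[:2]; print(off,b)
    if sum(b)/2<-0.26: break
    off-=0.00008; go(off); r.sleep(0.4)
t0=telemetry.current_t(); print("rev",t0)
while telemetry.current_t()-t0<1.2: r.sleep(0.1); print(torque(6)[:2],end=' ')
go(0.0025,0.02); print("free",torque(8)[:2],telemetry.current_t())
r.move_l(pos(th,0.0025,0.42),velocity=0.12)
for c in ("top",):
    p=eyes.snapshot(c); cv2.imwrite("pics/end.png",p["image"])
    for l in ("bar_a","salt_shaker","lemon","lime","peeler"): print(l,[(np.round(d["at"],3).tolist(),round(d["score"],2)) for d in nets.place_of(p,l)][:3])
p=eyes.snapshot("side"); cv2.imwrite("pics/end.png",p["image"]); print([np.round(d["at"],3).tolist() for d in nets.place_of(p,"bar_a")],telemetry.current_t())
E
```

```text
-0.0111 (np.float64(-0.17), np.float64(-0.14))
-0.01118 (np.float64(-0.27), np.float64(-0.24))
-0.011260000000000001 (np.float64(-0.33), np.float64(-0.28))
rev 38.9417
(np.float64(-0.36), np.float64(-0.32)) (np.float64(-0.36), np.float64(-0.32)) (np.float64(-0.37), np.float64(-0.31)) (np.float64(-0.34), np.float64(-0.28)) (np.float64(-0.33), np.float64(-0.31)) (np.float64(-0.33), np.float64(-0.3)) (np.float64(-0.36), np.float64(-0.29)) (np.float64(-0.36), np.float64(-0.32)) free (np.float64(-0.03), np.float64(-0.01)) 41.05
bar_a [([0.557, -0.084, 0.131], 0.85)]
salt_shaker []
lemon [([0.498, -0.149, 0.023], 0.91)]
lime [([0.627, -0.149, 0.019], 0.78)]
peeler [([0.571, -0.241, 0.023], 0.61)]
[[0.413, 0.109, 0.097], [0.558, 0.096, 0.137], [0.551, -0.087, 0.13], [0.392, 0.238, 0.101]] 42.7333
```

View pics/end.png

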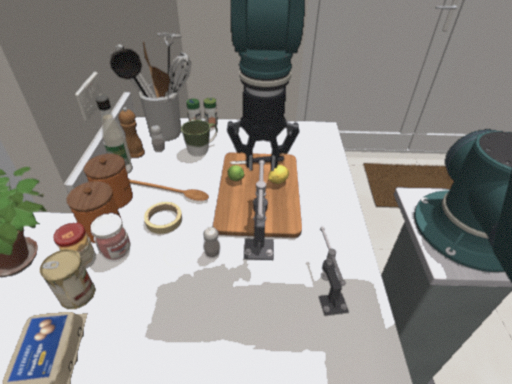

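The final side view shows the bar lying along the clamp's y axis (pixels (262,175) to (262,230)). The shaker (211,243), lemon, lime and peeler are where they were, and the gripper is clear above.

```bash
python3 -c "
from h import *
workorder.finish_job(); print(telemetry.current_t())"
```

```text
the job is handed in; nothing more can be done
the job is handed in; nothing more can be done
```

The screw is tight at home, the reverse check held, and I handed the job in at about 43 s of the 69 s allowed.

- **Tightening:** I turned the large clamp's bar clockwise by about 27°, with the open fingers astride its post-side end. The stop was felt with the bar about 1.5° counter-clockwise of the clamp's y axis.
- **Load:** The load held steady for 2.7 s. It read 1.02 N m from force times lever and 0.91 N m from the full wrench; the two methods differ by about 10%. The highest settled reading was 1.03 N m. I then took the load off.
- **Reverse check:** The first two presses settled at about 0.40–0.45 N m, higher than the 0.3 asked. The first read up to 0.51 N m by the wrench for a moment, 0.43 by force times lever. After the first, a light clockwise feel of about 0.35 N m gave the same force against position as before, so the screw had not moved. After the second I did not repeat that feel. The third press, which held steady for the full second, was about 0.3–0.35 N m.
- **Last look:** The bar was at home and the robot clear of everything. The lemon, lime and peeler were found within about 5 mm of where they started. The network missed the salt shaker in the top view, but the side picture shows it unmoved.

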